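Pack a counted set of nuts

TASK

Pour all five nuts from the steel scoop into the open carton and set the scoop back down flat on the worktop, clear of the carton. Then close the carton: fold the short near flap down first and the long far flap down over it, both fully flat. Leave the ball bearing, the small pot and the white bottle where they stand.

Things in the scene. Friction and masses are not known exactly. Their poses are not given: they have to be found in the camera images.
- scoop: Loose open sheet-steel scoop, 0.2 kg, standing flat; pours over its front, its own +y side. Origin: underside centre of the flat floor, 82 mm wide (x), y -40 to +40 mm, 3 mm thick; walls 45 mm high. In front a ramp climbs at 30 degrees to the lip at (y 85, z 29 mm), its side walls up to 53 mm high. A flat black grip rises at the back, leaning 32 degrees back (to -y), top edge at (y -78, z 97 mm).
- scoop_grip (a point): Middle of the scoop's black grip (scoop frame 0, -65, 76 mm), a good TCP position; axes as the scoop's. The grip is a flat plate 50 mm wide (x), 14 mm thick, 70 mm long along its slope. Take it across its thickness, fingers pointing down along the slope: the tool tilted 32 degrees from vertical, wrist leaning away from the lip.
- scoop_lip (a point): Middle of the scoop's pouring lip (scoop frame 0, 85, 29 mm), front end of the ramp, 82 mm wide. The nuts slide out when the scoop is tipped by about 70 to 85 degrees (the tool then leans about 38 to 53 degrees the other way), and land below the lip or slightly ahead of it.
- nut_0: Loose steel M20 hexagon nut, 33 mm over corners , 16 mm high, 60 g; origin: underside centre. The five alike nuts lie in the scoop at the start, this one on the scoop's floor.
- nut_1: Loose steel M20 hexagon nut, 33 mm over corners , 16 mm high, 60 g; origin: underside centre. The five alike nuts lie in the scoop at the start, this one on the scoop's floor.
- nut_2: Loose steel M20 hexagon nut, 33 mm over corners , 16 mm high, 60 g; origin: underside centre. The five alike nuts lie in the scoop at the start, this one on the scoop's floor.
- nut_3: Loose steel M20 hexagon nut, 33 mm over corners , 16 mm high, 60 g; origin: underside centre. The five alike nuts lie in the scoop at the start, this one on the scoop's floor.
- nut_4: Loose steel M20 hexagon nut, 33 mm over corners , 16 mm high, 60 g; origin: underside centre. The five alike nuts lie in the scoop at the start, this one on top of the other four.
- carton: Fixed open cardboard carton, 130 mm (x) by 120 mm (y) outside, 85 mm high, walls and floor 4 mm. Origin: underside centre. Its +x side is away from the robot. Flaps are hinged on its near (-x) and far (+x) rims only; the two y sides have none, so the scoop can come in over the -y side.
- dust_flap (a joint): Hinge of the short near flap, rad: 0 = folded down flat over the opening; 1.57 upright; more: leaning outward, at most 2.4. Hinge line along the carton's y at carton x -63, z 87 mm. Flap 60 mm long from the hinge, 108 mm wide, 4 mm thick, 30 g; a stiff hinge (0.06 N m): it stays where it is left.
- dust_flap_edge (a point): Middle of the short near flap's free edge, 60 mm from the hinge line.
- cover_flap (a joint): Hinge of the long far flap, rad: 0 = folded down flat over the opening and the short flap; 1.57 upright; more: leaning outward, at most 2.4. Hinge line along the carton's y at carton x +63, z 92 mm. Flap 126 mm long from the hinge, 120 mm wide, 4 mm thick, 40 g; a stiff hinge (0.06 N m): it stays where it is left.
- cover_flap_edge (a point): Middle of the long far flap's free edge, 126 mm from the hinge line.
- race: Bystander: steel ball bearing lying flat, 52 mm across, 15 mm high; origin underside centre.
- pot: Bystander: small round pot with a white cap, 53 mm across, 50 mm high; origin underside centre.
- bottle: Bystander: white bottle with a pointed nozzle standing upright, 43 mm across, 135 mm high; origin underside centre.
Not all that is in view belongs to the job. Leave any turquoise look-alike of the carton alone.

How it is judged:
On the way, in this order (a step that is already met when the one before it is completed fails the run):
1. the scoop is tipped by more than 0.7 rad (40 degrees) with its lip over the carton (within 90 mm of its centre, seen from above, and at least 60 mm above the worktop) (angle between scoop's own z axis and vertical above 0.7 rad and horizontal distance between scoop_lip and carton below 0.09 m and height (world z) of scoop_lip above 0.06 m), for 0.2 s.
2. all five nuts lie in the carton, below its rim, and both flaps are still open (more than 0.8 rad) (x of nut_0 in the frame of carton between -0.064 and 0.064 m and y of nut_0 in the frame of carton between -0.059 and 0.059 m and z of each of nut_0, nut_1, nut_2, nut_3, nut_4 in the frame of carton below 0.08 m and x of nut_1 in the frame of carton between -0.064 and 0.064 m and y of nut_1 in the frame of carton between -0.059 and 0.059 m and x of nut_2 in the frame of carton between -0.064 and 0.064 m and y of nut_2 in the frame of carton between -0.059 and 0.059 m and x of nut_3 in the frame of carton between -0.064 and 0.064 m and y of nut_3 in the frame of carton between -0.059 and 0.059 m and x of nut_4 in the frame of carton between -0.064 and 0.064 m and y of nut_4 in the frame of carton between -0.059 and 0.059 m and value of joint each of dust_flap, cover_flap above 0.8 rad), for 0.2 s.
3. the short near flap is folded down (less than 0.2 rad) while the long far flap is still up (more than 0.6 rad), the scoop standing flat on the worktop (tilt under 0.1 rad, within 8 mm) (value of joint dust_flap below 0.2 rad and value of joint cover_flap above 0.6 rad and angle between scoop's own z axis and vertical below 0.1 rad and height (world z) of scoop below 0.008 m), for 0.1 s.
At the end, for the whole second after the job is handed in: All five nuts lie inside the carton below its rim; both flaps are folded down to within 0.2 rad (11 degrees) of flat; the scoop stands flat on the worktop (tilt under 0.1 rad, height within 8 mm), at rest and not touching the carton (x of nut_0 in the frame of carton between -0.064 and 0.064 m and y of nut_0 in the frame of carton between -0.059 and 0.059 m and z of each of nut_0, nut_1, nut_2, nut_3, nut_4 in the frame of carton below 0.08 m and x of nut_1 in the frame of carton between -0.064 and 0.064 m and y of nut_1 in the frame of carton between -0.059 and 0.059 m and x of nut_2 in the frame of carton between -0.064 and 0.064 m and y of nut_2 in the frame of carton between -0.059 and 0.059 m and x of nut_3 in the frame of carton between -0.064 and 0.064 m and y of nut_3 in the frame of carton between -0.059 and 0.059 m and x of nut_4 in the frame of carton between -0.064 and 0.064 m and y of nut_4 in the frame of carton between -0.059 and 0.059 m and value of joint each of dust_flap, cover_flap below 0.2 rad and angle between scoop's own z axis and vertical below 0.1 rad and height (world z) of scoop between -0.008 and 0.008 m and linear speed of scoop below 0.02 m/s and contact force between scoop and carton below 0.1 N).
It fails at once if the ball bearing is moved by more than 30 mm or tipped over (distance of race from where it was at the start of the episode above 0.03 m or angle between race's own z axis and vertical above 0.5 rad).
It fails at once if the small pot is moved by more than 30 mm or tipped over (distance of pot from where it was at the start of the episode above 0.03 m or angle between pot's own z axis and vertical above 0.5 rad).
It fails at once if the white bottle is moved by more than 30 mm or tipped over (distance of bottle from where it was at the start of the episode above 0.03 m or angle between bottle's own z axis and vertical above 0.5 rad).
It also fails if it takes over 72 s, if anything falls off the work surface, if the arm or the gripper's body presses on something with over 40 N, if the wrist force passes 120 N, or if a joint passes its speed limit or range.

ROBOT

A 7-joint arm with a two-finger parallel gripper is mounted at the origin on a cart in front of the work surface, level with it; the furniture and walls round the work are solid. World frame = base frame: x ahead of the robot, y to its left, z up, the work surface at z = 0. Lengths are in m, angles in rad, forces in N, time in s.
With the tool pointing down it reaches from about 0.35 to 0.9 m from the base axis. Payload 8.1 kg.
Tool frame: the origin (TCP) lies between the finger pads, 19 mm behind the fingertips; this is the grasp point; z points along the fingers, y is the line along which they close (so a half turn about z gives the same grasp; the last joint's range is limited). The gripper opens to 92 mm and grips with 3 to 60 N. Pads are 19 mm wide; open, the fingers measure 130 mm over their backs; the gripper's body (75 mm by 190 mm) begins 47 mm behind the grasp point.
Start: joints at [1.177, 0.434, 0.025, 1.573, -0.012, 1.134, -0.075], TCP at [0.179, -0.599, 0.246] pointing down, gripper open.
Joint ranges: [-2.62, 2.62], [-0.44, 2.09], [-1.27, 1.32], [0.08, 2.57], [-1.32, 4.46], [0.12, 2], [-2.74, 2.74]. Speed limits (rad/s): [2.22, 2.22, 3.01, 3.01, 3.14, 3.14, 3.14].

INTERFACE

Orientations are given as a rotation vector (axis times angle).
In Python, from cell import arm gives the robot as it stands. The module is installed in compiled form; this text tells all that it offers.
- The arm moves only by the shell command python3 -m creep 'ROWS' [OPENING] [FORCE]. ROWS is JSON, a list of rows, each a list of 6 numbers: the shift along the tool's x, y, z scaled (see below), then the turn, a rotation vector about the tool's x, y, z scaled (see below). A call has 1 to 20 rows; each row shifts and turns the commanded pose from where the row before left it, along the tool's axes as they then stand; what a row does not reach is not made up. The controller multiplies each number of a shift by 0.4 m and each number of a turn by 120 degrees. A row lasts 1/12 s, in which the tool goes at most 41.7 mm and 7.16 degrees, less where a joint would pass 70% of its speed; a pose out of reach is approached as far as the arm can. A call with a number of a shift or a turn outside -1 to 1 is refused whole. A call with a gripper value outside its range is refused whole. OPENING is the closure, from -1 (fully open) to 1 (shut), set as the call begins (- or left out, the last holds). The fingers move at their own pace and stop on an object; FORCE is the grip in N (left out, the last holds). Time passes only in rows, so rows that do not move let the fingers close. It gives the time, the measured TCP pose, the force, the opening and the grip force at its end, in the units of the state.
- arm.observe(): the state, without advancing time (a new reading comes with each control period).
- arm.get_image(name): name is "scene" or "top" or "wrist"; returns a dict with "frame" (384x512x3 uint8, red, green, blue), "intrinsics" (3x3 intrinsics, pixels), "rvec" (rotation vector, rad) and "tvec" (3), from world to camera coordinates, as OpenCV has them; the wrist camera has in their place "mount" (4x4, takes a point from camera to tool coordinates, whose origin is the TCP and whose axes are the flange's). Camera axes: x right, y down, z forward; pixel columns grow to the right and rows downward; lengths in m; the calibration is good to about 2 mm. A picture is of the moment at which its call begins: read the wrist's pose just before it. There is no depth.
- arm.sign_off(): hands the job in; it is judged then, once.
The state is a dict: "clock": time; "joints": joint angles; "dq": joint speeds; "joint_efforts": joint torques, N m; "position": TCP position; "ee_rot": TCP orientation; "force": force on the tool from outside, world axes, zero at the start; "ft_torque": the same for the moment, N m; "width": opening from 0.0 (shut) to 1.0 (fully open); "gripper_force": force on a finger pad.
Only numpy, scipy, OpenCV 4.12 (cv2) and the standard library are available. Lean on these libraries where they do the work, as an engineer would, in place of code of your own. Each camera call takes 0.05 s, during which the arm holds its last target. There are 200 camera calls.

## Working session

There is one attempt and no reset: what is moved stays moved. The work goes in short steps, Python scripts to look and compute and a shell command to move; the robot and the scene stay as the last step left them, time stands still between calls to the robot, and variables do not carry over. Pictures are saved under pics/ and viewed, at most 10 in all, crops included, and the job is handed in when it is done.

```bash
mkdir -p pics
cat > h.py <<'E'
import numpy as np, cv2
from cell import arm
from scipy.spatial.transform import Rotation as R
def ray(im,uv):
    K=np.array(im["intrinsics"]);Rm=cv2.Rodrigues(np.array(im["rvec"],float))[0];t=np.array(im["tvec"],float)
    d=Rm.T@np.linalg.solve(K,[uv[0],uv[1],1.0]);return -Rm.T@t,d
def onz(im,uv,z):
    o,d=ray(im,uv);return o+d*(z-o[2])/d[2]
def tri(im1,a,im2,b):
    o1,d1=ray(im1,a);o2,d2=ray(im2,b)
    s=np.linalg.lstsq(np.c_[d1,-d2],o2-o1,rcond=None)[0]
    p,q=o1+s[0]*d1,o2+s[1]*d2;return (p+q)/2,np.linalg.norm(p-q)
def rows(ptgt,rtgt=None):
    pass
def load(n): return np.load(f'pics/{n}.npy',allow_pickle=True).item()
def snap(cam,n,big=True):
    im=arm.get_image(cam);np.save(f'pics/{n}.npy',im);f=im["frame"][:,:,::-1]
    cv2.imwrite(f'pics/{n}.png',f);return im
E
python3 - <<'E'
from h import *
s=arm.observe();print({k:np.round(v,3) for k,v in s.items()})
for c in("scene","top"):
    im=snap(c,c+"0");o,d=ray(im,(256,192));print(c,o,d,np.round(im["intrinsics"],1).tolist())
a=cv2.imread('pics/scene0.png');b=cv2.imread('pics/top0.png')
cv2.imwrite('pics/s0b.png',cv2.resize(a,(800,600),interpolation=2));cv2.imwrite('pics/t0b.png',cv2.resize(b,(800,600),interpolation=2))
E
```

```text
{'clock': np.float64(0.0), 'joints': array([ 1.177,  0.435,  0.025,  1.574, -0.012,  1.134, -0.075]), 'dq': array([ 0.001, -0.   , -0.   , -0.002, -0.001,  0.001, -0.002]), 'joint_efforts': array([-0.0000e+00, -6.6786e+01,  9.8500e-01, -3.1447e+01, -6.1000e-02,
        4.3000e-02,  0.0000e+00]), 'position': array([ 0.179, -0.598,  0.245]), 'ee_rot': array([-3.107e+00, -4.550e-01,  1.000e-03]), 'force': array([ 0.097, -0.408, -0.388]), 'ft_torque': array([ 0.028,  0.003, -0.042]), 'gripper_force': np.float64(0.0), 'width': np.float64(0.996)}
scene [0.02930369 0.91219167 0.75896228] [ 0.45162574 -0.68072707 -0.576894  ] [[412.3, 0.0, 251.9], [0.0, 412.3, 195.2], [0.0, 0.0, 1.0]]
top [0.45387671 0.16250103 1.32327275] [ 0.07660537 -0.01342086 -0.99704283] [[419.3, 0.0, 258.2], [0.0, 419.3, 196.5], [0.0, 0.0, 1.0]]
```

View pics/s0b.png

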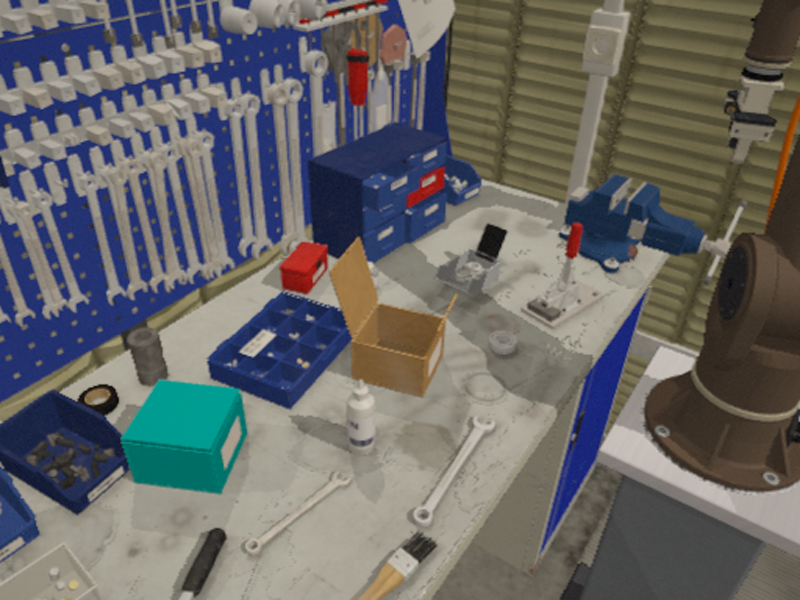

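View pics/t0b.png

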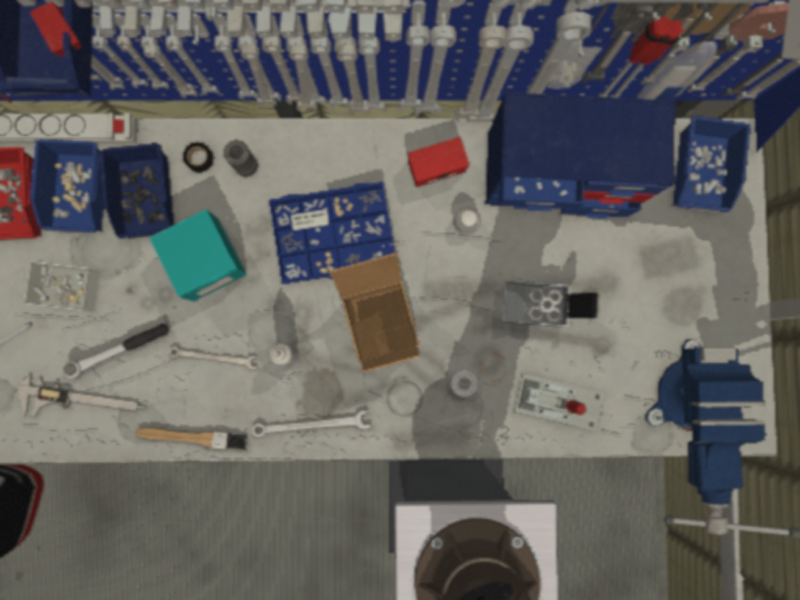

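The scene view shows the brown carton at about (395,345), and the top view shows it at (380,320). The turquoise look-alike is at (190,440) in scene and (198,255) in top. The brown one is meant, since it is open and has flaps. The scoop is at (540,303) in top, with its black grip to the right (582,305) and its lip to the left, towards the carton. The pot is at (467,218), the bearing at (463,384) and the bottle at (282,353). I'll confirm in one enlarged crop.

Run:
```python
from h import *
a=cv2.imread('pics/scene0.png');b=cv2.imread('pics/top0.png')
A=cv2.resize(b[150:260,200:400],(800,440),interpolation=cv2.INTER_CUBIC)
cv2.imwrite('pics/tc.png',A)
B=cv2.resize(a[135:260,200:340],(672,600),interpolation=cv2.INTER_CUBIC)
cv2.imwrite('pics/sc.png',B)
for n in('scene0','top0'):
    im=load(n);f=im["frame"];hsv=cv2.cvtColor(f,cv2.COLOR_RGB2HSV)
    m=((f.max(2)<45)).astype(np.uint8)
    k,l,s,c=cv2.connectedComponentsWithStats(m)
    for i in range(1,k):
        if 40<s[i,4]<1500 and s[i,0]>180: print(n,'dark',s[i],c[i].round(1))
    m=cv2.inRange(hsv,(8,90,60),(20,255,255))
    k,l,s,c=cv2.connectedComponentsWithStats(m)
    for i in range(1,k):
        if s[i,4]>150: print(n,'brown',s[i],c[i].round(1))
```

```text
scene0 dark [475  43  26   9  97] [486.8  48.3]
scene0 dark [464  65  33  15 158] [480.2  74.3]
scene0 dark [306 144  18  21 233] [314.5 153.6]
scene0 dark [459 157  20  49 663] [468.5 180.8]
scene0 dark [503 265   9  20  88] [507.4 276. ]
scene0 dark [359 371  14  13 102] [365.9 378.3]
scene0 brown [493   4  19  35 272] [504.4  23.1]
scene0 brown [243  17  17  24 247] [251.2  28.4]
scene0 brown [489  59  23  89 460] [501.2 100.6]
scene0 brown [479 149  33  29 339] [493.8 162.6]
scene0 brown [ 211  152   82  102 3735] [245.8 210.8]
scene0 brown [477 186  35  22 385] [494.6 196.5]
scene0 brown [478 220  34  44 731] [497.  242.8]
scene0 brown [414 241  22  34 344] [422.7 255.7]
scene0 brown [ 422  268   90   46 1729] [472.4 290.9]
scene0 brown [231 361  27  23 320] [245.2 373.2]
top0 dark [413  16  19  13  48] [419.4  23.4]
top0 dark [433  65  14   9  77] [437.5  68. ]
top0 dark [312  66  10  61 382] [316.5  97.1]
top0 dark [362 188  20  15 258] [371.9 195. ]
top0 dark [436 224  11  46 257] [440.9 247.6]
top0 dark [441 283   7  29 115] [443.6 298.6]
top0 dark [257 296   5  16  51] [258.7 302.4]
top0 dark [309 344  13  13  47] [317.6 351.4]
top0 dark [272 351  22  29 224] [283.8 365.3]
top0 dark [283 361  58  23 884] [310.9 373.5]
top0 brown [443   3  28  18 179] [456.9  11.2]
top0 brown [ 212  162   56   76 2716] [241.2 199.3]
top0 brown [ 88 274  48  12 292] [112.1 278.4]
```

View pics/tc.png

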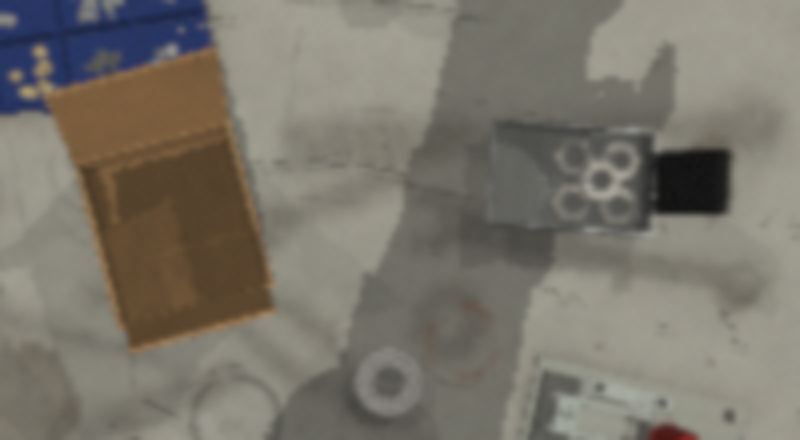

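View pics/sc.png

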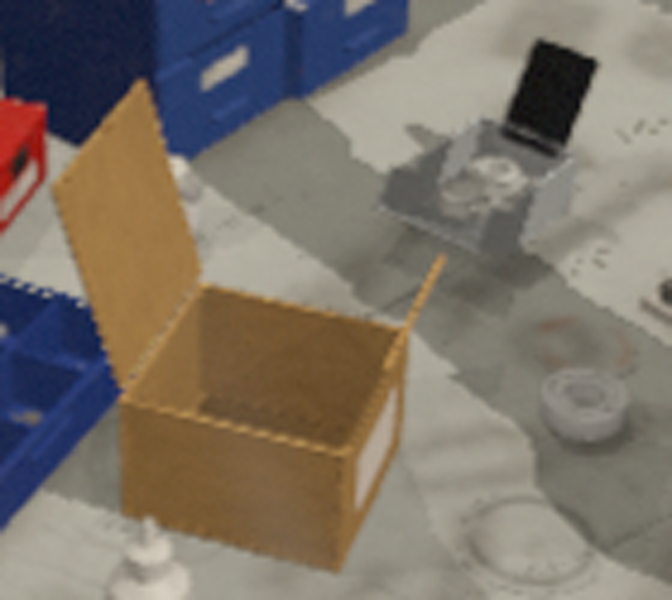

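The crop shows the brown open carton: rim corners at crop (80,163), (232,122), (272,308) and (132,350), with the far flap leaning outward. The scoop holds five nuts; its lip is at x≈490 and its black grip at x 655–730. The bearing is at (388,382). Both views agree, so I'll triangulate.

Run:
```python
from h import *
T=load('top0');S=load('scene0')
t=lambda u,v:(u/4+200-.4,v/4+150-.4); s=lambda u,v:(u/4.8+200-.4,v/4.8+135-.4)
P={}
for n,a,b in [('rim near+y',(132,350),(348,452)),('rim near-y',(272,308),(405,325)),('hinge far+y',(80,163),(120,395)),('hinge far-y',(232,122),(205,285)),
 ('cover+y',(47,93),(57,183)),('cover-y',(215,48),(140,80)),('griptop+x',(729,150),(540,40)),('griptop-x',(729,212),(597,65)),('lip+x',(492,125),(380,203)),('lip-x',(487,228),(492,252)),
 ('back+x',(654,130),(488,122)),('back-x',(648,233),(578,158)),('race',(388,382),(587,400))]:
    p,e=tri(T,t(*a),S,s(*b));P[n]=p;print(n,p.round(4),'gap',round(e,4))
near=(P['rim near+y']+P['rim near-y'])/2;far=(P['hinge far+y']+P['hinge far-y'])/2
print('carton c',(near+far)/2, 'yaw',np.degrees(np.arctan2(*(far-near)[1::-1])),np.linalg.norm((far-near)[:2]))
print('dust edge top (if x plane): scene ray z', [onz(S,s(440,257),z).round(3).tolist() for z in(.12,.13,.14,.147)])
g=(P['griptop+x']+P['griptop-x'])/2;l=(P['lip+x']+P['lip-x'])/2
print('scoop grip top',g,'lip',l,'ydir deg from world y',np.degrees(np.arctan2(-(l-g)[0],(l-g)[1])),np.linalg.norm((l-g)[:2]))
for n,z,q in [('bottle',.135,(282,345)),('pot',.05,(467,218)),('race',.015,(463,384))]: print(n,onz(T,np.array(q)*.64,z))
```

```text
rim near+y [0.4247 0.2203 0.0854] gap 0.0191
rim near-y [0.4543 0.1171 0.0937] gap 0.0177
hinge far+y [0.5572 0.2553 0.0834] gap 0.0062
hinge far-y [0.5858 0.1413 0.0796] gap 0.002
cover+y [0.5908 0.2659 0.213 ] gap 0.0003
cover-y [0.6217 0.1547 0.2118] gap 0.0022
griptop+x [ 0.562  -0.2268  0.0915] gap 0.002
griptop-x [ 0.5164 -0.227   0.0867] gap 0.0024
lip+x [ 0.5877 -0.0615  0.0306] gap 0.0019
lip-x [ 0.5042 -0.0589  0.0266] gap 0.0063
back+x [ 0.5798 -0.1877  0.0368] gap 0.0042
back-x [ 0.5018 -0.1794  0.0397] gap 0.0001
race [0.3882 0.0192 0.0083] gap 0.0007
carton c [0.50552465 0.18350135 0.08551345] yaw 12.661116249980461 0.13529501942030736
dust edge top (if x plane): scene ray z [[0.463, 0.086, 0.12], [0.456, 0.099, 0.13], [0.449, 0.112, 0.14], [0.444, 0.121, 0.147]]
scoop grip top [ 0.53917576 -0.22692387  0.08914489] lip [ 0.54591922 -0.06024287  0.02858773] ydir deg from world y -2.316766617802185 0.16681735974081133
bottle [0.46487435 0.36001162 0.135     ]
pot [0.71292376 0.01237996 0.05      ]
race [0.3861369  0.02063956 0.015     ]
```

```bash
cat >> h.py <<'E'
yaw_s=np.radians(-2.3); O_s=np.array([.5424,-.147,0]); C=np.array([.5105,.182,0]); yaw_c=np.radians(14.5)
def Rz(a): return R.from_euler('z',a)
def Rgrip(yaw,tip=0):  # tool frame for scoop grip: x=scoop x, z down the slope
    a=np.radians(32); Z=np.array([0,np.sin(a),-np.cos(a)]);X=np.array([1.,0,0]);Y=np.cross(Z,X)
    return Rz(yaw)*R.from_euler('x',-tip,degrees=True)*R.from_matrix(np.c_[X,Y,Z])
def plan(p,Rt=None,s=None):
    s=s or arm.observe();R0=R.from_rotvec(s["ee_rot"]);p0=np.array(s["position"])
    Rt=Rt or R0;rel=(R0.inv()*Rt).as_rotvec(degrees=True);d=np.array(p)-p0
    print('pos',p0.round(4),'F',np.round(s["force"],1),'w',round(float(s["width"]),3),'g',round(float(s["gripper_force"]),1),'t',round(float(s["clock"]),2),'q',np.round(s["joints"],2))
    print('turn units',(rel/120).round(4),'deg',rel.round(1),'| shift after turn',(Rt.inv().apply(d)/.4).round(4),'| shift now-axes',(R0.inv().apply(d)/.4).round(4))
E
python3 - <<'E'
from h import *
S=load('scene0');s=lambda u,v:(u/4.8+200-.4,v/4.8+135-.4)
c,sn=np.cos(yaw_c),np.sin(yaw_c);L=lambda p:(np.array([[c,sn],[-sn,c]])@(p-C)[:2]).round(4)
for n,q in [('n+y',(348,452)),('f+y',(120,395)),('f-y',(205,285))]: p=onz(S,s(*q),.086);print(n,p,L(p))
for z in(.13,.14,.147): print('dust',z,L(onz(S,s(440,257),z)))
g=O_s+Rz(yaw_s).apply([0,-.065,.076]);Rg=Rgrip(yaw_s);tz=Rg.as_matrix()[:,2];print('grip',g)
plan(g-.17*tz,Rg)
E
```

```text
n+y [0.43255327 0.22586436 0.086     ] [-0.0645  0.062 ]
f+y [0.55798643 0.25929875 0.086     ] [0.0653 0.0629]
f-y [0.58153323 0.14899031 0.086     ] [ 0.0605 -0.0497]
dust 0.13 [-0.0738 -0.0671]
dust 0.14 [-0.0772 -0.0529]
dust 0.147 [-0.0795 -0.0429]
grip [ 0.53979143 -0.21194764  0.076     ]
pos [ 0.179  -0.5984  0.2448] F [ 0.2  0.2 -0.2] w 0.999 g 0.0 t 0.1 q [ 1.18  0.44  0.02  1.57 -0.01  1.13 -0.08]
turn units [0.2636 0.0443 0.1538] deg [31.6  5.3 18.5] | shift after turn [ 0.8625 -0.6257  0.4636] | shift now-axes [ 1.0679 -0.4539  0.0621]
```

```bash
python3 -m creep '[[0,0,-0.07,0,0,0],[0,0,-0.08,0,0,0],[0,0,-0.08,0,0,0],[0,0,-0.08,0,0,0],[0,0,-0.06,0,0,0],[0.06,-0.025,0,0,0,0],[0.08,-0.034,0,0,0,0],[0.08,-0.034,0,0,0,0],[0.08,-0.034,0,0,0,0],[0.08,-0.034,0,0,0,0],[0.08,-0.034,0,0,0,0],[0.08,-0.034,0,0,0,0],[0.08,-0.034,0,0,0,0],[0.08,-0.034,0,0,0,0],[0.08,-0.034,0,0,0,0],[0.08,-0.034,0,0,0,0],[0.08,-0.034,0,0,0,0],[0.08,-0.034,0,0,0,0],[0.06,-0.025,0,0,0,0],[0,0,0,0,0,0]]' -1
python3 -m creep '[[0,0,0,0.0377,0.0063,0.022],[0,0,0,0.0377,0.0063,0.022],[0,0,0,0.0377,0.0063,0.022],[0,0,0,0.0377,0.0063,0.022],[0,0,0,0.0377,0.0063,0.022],[0,0,0,0.0377,0.0063,0.022],[0,0,0,0.0377,0.0063,0.022],[0,0,0,0,0,0],[0,0,0,0,0,0]]'
python3 - <<'E'
from h import *
g=O_s+Rz(yaw_s).apply([0,-.065,.076]);Rg=Rgrip(yaw_s);tz=Rg.as_matrix()[:,2]
plan(g-.12*tz,Rg)
E
```

```text
clock: 1.77
position: [0.5448, -0.2933, 0.3923]
ee_rot: [-3.103, -0.468, -0.002]
force: [-0.7, 0.5, 0.4]
width: 1.001
gripper_force: 0.0
clock: 2.52
position: [0.5399, -0.3008, 0.392]
ee_rot: [-2.584, 0.054, -0.013]
force: [0.7, 1.1, -0.2]
width: 0.997
gripper_force: 0.0
pos [ 0.5399 -0.3008  0.392 ] F [ 0.7  1.1 -0.2] w 0.997 g 0.0 t 2.52 q [ 0.74  0.56 -0.14  1.13 -0.39  1.76 -1.02]
turn units [ 0.0007  0.0004 -0.001 ] deg [ 0.1  0.  -0.1] | shift after turn [-0.0091  0.2304  0.4876] | shift now-axes [-0.0083  0.2297  0.4879]
```

```bash
python3 -m creep '[[-0.001,0.03,0.06,0,0,0],[-0.001,0.03,0.06,0,0,0],[-0.001,0.03,0.06,0,0,0],[-0.001,0.03,0.06,0,0,0],[-0.001,0.03,0.06,0,0,0],[-0.001,0.03,0.06,0,0,0],[-0.001,0.03,0.06,0,0,0],[-0.001,0.02,0.068,0,0,0],[0,0,0,0,0,0],[0,0,0,0,0,0]]'
python3 - <<'E'
from h import *
g=O_s+Rz(yaw_s).apply([0,-.065,.076]);Rg=Rgrip(yaw_s)
s=arm.observe();im=snap('wrist','w1');plan(g,Rg,s)
print(np.round(im["mount"],3).tolist(),im["intrinsics"])
M=np.array(im["mount"]);T=np.eye(4);T[:3,:3]=R.from_rotvec(s["ee_rot"]).as_matrix();T[:3,3]=s["position"];W=np.linalg.inv(T@M);K=np.array(im["intrinsics"])
A=im["frame"][:,:,::-1].copy()
for p in [(0,-65,76),(-25,-78,97),(25,-78,97),(-41,85,29),(41,85,29)]:
    w=O_s+Rz(yaw_s).apply(np.array(p)/1e3);c=W[:3,:3]@w+W[:3,3];uv=K@c/c[2];print(p,uv[:2].round(1));cv2.circle(A,(int(uv[0]),int(uv[1])),3,(0,0,255),1)
cv2.imwrite('pics/w1m.png',A)
E
```

```text
clock: 3.35
position: [0.5385, -0.2724, 0.1797]
ee_rot: [-2.583, 0.047, -0.013]
force: [-0.2, -0.2, -0.3]
width: 0.999
gripper_force: 0.0
pos [ 0.5385 -0.2724  0.1797] F [-0.2 -0.2 -0.3] w 0.999 g 0.0 t 3.35 q [ 0.74  0.67 -0.17  1.48 -0.38  1.33 -0.87]
turn units [0.0003 0.001  0.0014] deg [0.  0.1 0.2] | shift after turn [-0.0028  0.0091  0.2999] | shift now-axes [-0.0022  0.0089  0.2999]
[[-0.001, -0.968, -0.252, 0.068], [1.0, -0.001, -0.0, 0.001], [-0.0, -0.252, 0.968, -0.14], [0.0, 0.0, 0.0, 1.0]] [[275.46133648   0.         259.64346131]
 [  0.         275.46133648 187.98159478]
 [  0.           0.           1.        ]]
(0, -65, 76) [262.4 189.4]
(-25, -78, 97) [262.5 222.9]
(25, -78, 97) [262.8 168.9]
(-41, 85, 29) [190.  195.3]
(41, 85, 29) [186.2 137.2]
```

View pics/w1m.png

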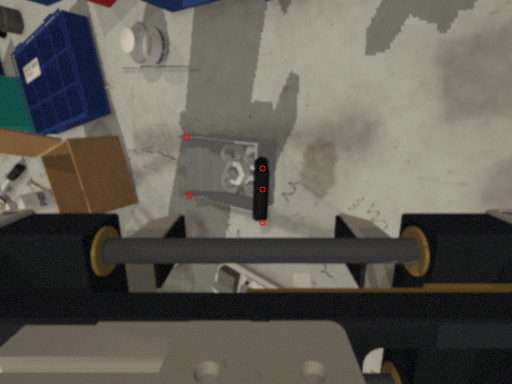

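The wrist view shows the black grip at (261,189), and the predicted marks fall on the grip and on the lip corners. I'll go in and grip.

```bash
python3 -m creep '[[0,0.003,0.05,0,0,0],[0,0.003,0.05,0,0,0],[0,0.003,0.05,0,0,0],[0,0,0.05,0,0,0],[0,0,0.04,0,0,0],[0,0,0.03,0,0,0],[0,0,0.03,0,0,0],[0,0,0,0,0,0],[0,0,0,0,0,0]]'
python3 -m creep '[[0,0,0,0,0,0],[0,0,0,0,0,0],[0,0,0,0,0,0],[0,0,0,0,0,0],[0,0,0,0,0,0],[0,0,0,0,0,0],[0,0,0,0,0,0],[0,0,0,0,0,0],[0,0,0,0,0,0],[0,0,0,0,0,0]]' 1 50
python3 - <<'E'
from h import *
g=O_s+Rz(yaw_s).apply([0,-.065,.076]);Rg=Rgrip(yaw_s)
plan(g,Rg)
s=arm.observe();p=np.array(s["position"]);plan(p+[0,0,.10])
E
```

```text
clock: 4.15
position: [0.542, -0.2142, 0.0773]
ee_rot: [-2.585, 0.05, -0.018]
force: [0.9, -0.8, -0.1]
width: 1.001
gripper_force: 0.0
clock: 4.98
position: [0.5408, -0.2136, 0.0755]
ee_rot: [-2.583, 0.052, -0.015]
force: [0.2, -0.8, 0.3]
width: 0.326
gripper_force: 0.0
pos [ 0.5408 -0.2136  0.0755] F [ 0.2 -0.8  0.3] w 0.326 g 0.0 t 4.98 q [ 0.69  0.74 -0.2   1.65 -0.41  1.07 -0.83]
turn units [ 0.0003 -0.     -0.0002] deg [ 0. -0. -0.] | shift after turn [-0.0027 -0.0042  0.001 ] | shift now-axes [-0.0027 -0.0042  0.001 ]
pos [ 0.5408 -0.2136  0.0755] F [ 0.2 -0.8  0.3] w 0.326 g 0.0 t 4.98 q [ 0.69  0.74 -0.2   1.65 -0.41  1.07 -0.83]
turn units [0. 0. 0.] deg [0. 0. 0.] | shift after turn [-0.     -0.1323 -0.2121] | shift now-axes [-0.     -0.1323 -0.2121]
```

Fingers are still closing; I'll wait, then lift.

```bash
python3 -m creep '[[0,0,0,0,0,0],[0,0,0,0,0,0],[0,0,0,0,0,0],[0,0,0,0,0,0],[0,0,0,0,0,0],[0,0,0,0,0,0],[0,0,0,0,0,0],[0,0,0,0,0,0]]'
python3 -m creep '[[0,-0.008,-0.0127,0,0,0],[0,-0.013,-0.0212,0,0,0],[0,-0.013,-0.0212,0,0,0],[0,-0.013,-0.0212,0,0,0],[0,-0.013,-0.0212,0,0,0],[0,-0.013,-0.0212,0,0,0],[0,-0.013,-0.0212,0,0,0],[0,-0.013,-0.0212,0,0,0],[0,-0.013,-0.0212,0,0,0],[0,-0.013,-0.0212,0,0,0],[0,-0.008,-0.0127,0,0,0],[0,0,0,0,0,0],[0,0,0,0,0,0]]'
python3 - <<'E'
from h import *
# target: lip at carton local (0,-20), z .14, level, yaw of carton
lip=C+Rz(yaw_c).apply([0,-.025,.145]);g=lip+Rz(yaw_c).apply([0,-.150,.047])
print(g);plan(g,Rgrip(yaw_c));plan(g+[0,-.05,0],Rgrip(yaw_c))
T=snap('top','t2');S=snap('scene','s2')
cv2.imwrite('pics/c2.png',np.vstack([cv2.resize(T["frame"][140:240,200:400,::-1],(600,300)),cv2.resize(S["frame"][100:200,200:400,::-1],(600,300))]))
E
```

```text
clock: 5.65
position: [0.5413, -0.2109, 0.0769]
ee_rot: [-2.579, 0.05, -0.015]
force: [0.8, 5.7, 8.9]
width: 0.153
gripper_force: 49.8
clock: 6.73
position: [0.5408, -0.2143, 0.1772]
ee_rot: [-2.584, 0.052, -0.015]
force: [-0.2, -0.4, -5.8]
width: 0.151
gripper_force: 50.0
[0.5543165  0.01257416 0.192     ]
pos [ 0.5408 -0.2143  0.1772] F [-0.2 -0.4 -5.8] w 0.151 g 50.0 t 6.73 q [ 0.69  0.62 -0.19  1.58 -0.4   1.25 -0.91]
turn units [ 0.0005 -0.0743 -0.1188] deg [  0.1  -8.9 -14.3] | shift after turn [ 0.1747 -0.4782  0.2552] | shift now-axes [ 0.0108 -0.5017  0.2692]
pos [ 0.5408 -0.2143  0.1772] F [-0.2 -0.4 -5.8] w 0.151 g 50.0 t 6.73 q [ 0.69  0.62 -0.19  1.58 -0.4   1.25 -0.91]
turn units [ 0.0005 -0.0743 -0.1188] deg [  0.1  -8.9 -14.3] | shift after turn [ 0.1434 -0.3756  0.191 ] | shift now-axes [ 0.0158 -0.3957  0.2031]
```

View pics/c2.png

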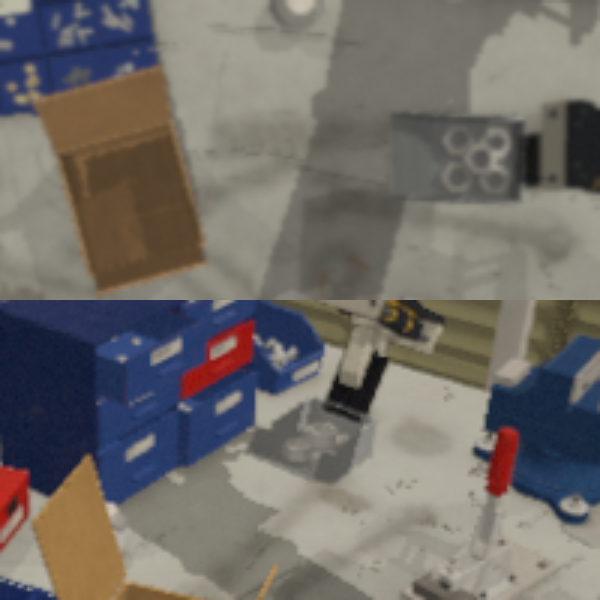

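The scoop is lifted level with all five nuts. Next I'll turn it to the carton's yaw and bring the lip over.

```bash
python3 -m creep '[[0,0,0,0,-0.006,-0.01],[0,0,0,0,-0.0124,-0.0198],[0,0,0,0,-0.0124,-0.0198],[0,0,0,0,-0.0124,-0.0198],[0,0,0,0,-0.0124,-0.0198],[0,0,0,0,-0.0124,-0.0198],[0,0,0,0,-0.006,-0.01],[0,0,0,0,0,0]]'
python3 -m creep '[[0.005,-0.0135,0.0072,0,0,0],[0.01,-0.027,0.0145,0,0,0],[0.0125,-0.0342,0.0182,0,0,0],[0.0125,-0.0342,0.0182,0,0,0],[0.0125,-0.0342,0.0182,0,0,0],[0.0125,-0.0342,0.0182,0,0,0],[0.0125,-0.0342,0.0182,0,0,0],[0.0125,-0.0342,0.0182,0,0,0],[0.0125,-0.0342,0.0182,0,0,0],[0.0125,-0.0342,0.0182,0,0,0],[0.0125,-0.0342,0.0182,0,0,0],[0.0125,-0.0342,0.0182,0,0,0],[0.0125,-0.0342,0.0182,0,0,0],[0.0125,-0.0342,0.0182,0,0,0],[0.0125,-0.0342,0.0182,0,0,0],[0.01,-0.027,0.0145,0,0,0],[0,0,0,0,0,0],[0,0,0,0,0,0]]'
python3 - <<'E'
from h import *
lip=C+Rz(yaw_c).apply([0,-.025,.145]);g=lip+Rz(yaw_c).apply([0,-.150,.047])
plan(g,Rgrip(yaw_c))
for tip,ly,lz in [(60,-.03,.125),(80,-.03,.115)]:
    Rt=Rgrip(yaw_c,tip);lip=C+Rz(yaw_c).apply([0,ly,lz]);t=lip-(Rz(yaw_c)*R.from_euler('x',-tip,degrees=True)).apply([0,.15,-.047]);print(tip,t);plan(t,Rt)
# shift per row for a turn of 5 deg about the lip
from numpy import *
a=Rgrip(0);v=a.inv().apply([0,.15,-.047]);print('lip in tool',v)
rr=R.from_rotvec(a.inv().apply([-1,0,0])*radians(5));print('5deg row turn',rr.as_rotvec(degrees=True)/120,'shift',(v-rr.apply(v))/.4)
E
```

```text
clock: 7.5
position: [0.5414, -0.2136, 0.1768]
ee_rot: [-2.565, -0.331, 0.094]
force: [0.0, 0.6, -4.1]
width: 0.147
gripper_force: 50.0
clock: 9.0
position: [0.5553, 0.0298, 0.193]
ee_rot: [-2.566, -0.329, 0.093]
force: [-0.2, 0.0, -5.2]
width: 0.149
gripper_force: 50.0
pos [0.5553 0.0298 0.193 ] F [-0.2  0.  -5.2] w 0.149 g 50.0 t 9.0 q [ 0.38  0.55 -0.32  1.68 -0.39  1.16 -1.03]
turn units [0.0003 0.0002 0.0008] deg [0.  0.  0.1] | shift after turn [-0.0132  0.0363 -0.0196] | shift now-axes [-0.0133  0.0363 -0.0196]
60 [0.52659863 0.1197512  0.27840381]
pos [0.5553 0.0298 0.193 ] F [-0.2  0.  -5.2] w 0.149 g 50.0 t 9.0 q [ 0.38  0.55 -0.32  1.68 -0.39  1.16 -1.03]
turn units [-4.997e-01 -2.000e-04  9.000e-04] deg [-60.   -0.    0.1] | shift after turn [-0.0132 -0.1078 -0.2991] | shift now-axes [-0.0127 -0.3129 -0.0564]
80 [0.51294402 0.17254966 0.27088263]
pos [0.5553 0.0298 0.193 ] F [-0.2  0.  -5.2] w 0.149 g 50.0 t 9.0 q [ 0.38  0.55 -0.32  1.68 -0.39  1.16 -1.03]
turn units [-6.664e-01 -4.000e-04  8.000e-04] deg [-80.   -0.    0.1] | shift after turn [-0.0132 -0.1042 -0.4066] | shift now-axes [-0.0125 -0.4186  0.0318]
lip in tool [ 0.         -0.10230101  0.11934615]
5deg row turn [-0.04166667  0.          0.        ] shift [ 0.         -0.02697747 -0.02115493]
```

```bash
python3 -m creep '[[-0.0065,0.018,-0.01,0,0,0],[-0.0065,0.018,-0.01,0,0,0],[0,-0.027,-0.0212,-0.0417,0,0],[0,-0.027,-0.0212,-0.0417,0,0],[0,-0.027,-0.0212,-0.0417,0,0],[0,-0.027,-0.0212,-0.0417,0,0],[0,-0.027,-0.0212,-0.0417,0,0],[0,-0.027,-0.0212,-0.0417,0,0],[0,-0.027,-0.0212,-0.0417,0,0],[0,-0.027,-0.0212,-0.0417,0,0],[0,-0.027,-0.0212,-0.0417,0,0],[0,-0.027,-0.0212,-0.0417,0,0],[0,0,0,0,0,0]]'
python3 - <<'E'
from h import *
for tip,ly,lz in [(50,-.025,.12),(78,-.03,.11)]:
    Rt=Rgrip(yaw_c,tip);lip=C+Rz(yaw_c).apply([0,ly,lz]);t=lip-(Rz(yaw_c)*R.from_euler('x',-tip,degrees=True)).apply([0,.15,-.047]);print(tip,t);plan(t,Rt)
E
```

```text
clock: 10.08
position: [0.5308, 0.1041, 0.2906]
ee_rot: [2.803, 0.367, 0.059]
force: [0.3, 1.6, -3.4]
width: 0.148
gripper_force: 50.0
50 [0.53188597 0.09930659 0.26511768]
pos [0.5308 0.1041 0.2906] F [ 0.3  1.6 -3.4] w 0.148 g 50.0 t 10.08 q [-0.33  0.29 -0.21  1.72  0.39  1.25 -1.99]
turn units [ 0.0013 -0.0014  0.0034] deg [ 0.2 -0.2  0.4] | shift after turn [-0.0004 -0.0081  0.0643] | shift now-axes [-0.0006 -0.0083  0.0643]
78 [0.51430924 0.16727078 0.26649399]
pos [0.5308 0.1041 0.2906] F [ 0.3  1.6 -3.4] w 0.148 g 50.0 t 10.08 q [-0.33  0.29 -0.21  1.72  0.39  1.25 -1.99]
turn units [-0.232  -0.0022  0.003 ] deg [-27.8  -0.3   0.4] | shift after turn [-0.0004 -0.1568 -0.0756] | shift now-axes [ 0.0008 -0.1739  0.0063]
```

```bash
python3 -m creep '[[0,-0.003,0.021,0,0,0],[0,-0.003,0.021,0,0,0],[0,-0.002,0.021,0,0,0],[0,-0.025,-0.0197,-0.0387,0,0.001],[0,-0.025,-0.0197,-0.0387,0,0.001],[0,-0.025,-0.0197,-0.0387,0,0],[0,-0.025,-0.0197,-0.0387,0,0],[0,-0.025,-0.0197,-0.0387,0,0],[0,-0.025,-0.0197,-0.0387,0,0],[0,0,0,0,0,0],[0,0,0,0,0,0],[0,0,0,0,0,0],[0,0,0,0,0,0],[0,0,0,0,0,0],[0,0,0,0,0,0],[0,0,0,0,0,0],[0,0,0,0,0,0]]'
python3 - <<'E'
from h import *
tip,ly,lz=78,-.03,.11
Rt=Rgrip(yaw_c,tip);lip=C+Rz(yaw_c).apply([0,ly,lz]);t=lip-(Rz(yaw_c)*R.from_euler('x',-tip,degrees=True)).apply([0,.15,-.047]);plan(t,Rt)
T=snap('top','t3');S=snap('scene','s3')
cv2.imwrite('pics/c3.png',np.hstack([cv2.resize(T["frame"][145:245,200:300,::-1],(400,400)),cv2.resize(S["frame"][145:245,200:300,::-1],(400,400))]))
E
```

```text
clock: 11.5
position: [0.5148, 0.1657, 0.2769]
ee_rot: [2.326, 0.289, 0.126]
force: [-0.5, 0.2, -2.2]
width: 0.147
gripper_force: 50.0
pos [0.5148 0.1657 0.2769] F [-0.5  0.2 -2.2] w 0.147 g 50.0 t 11.5 q [-0.7   0.49 -0.17  1.69  0.7   1.54 -2.44]
turn units [-0.0006  0.0008 -0.0025] deg [-0.1  0.1 -0.3] | shift after turn [-0.0003 -0.0215  0.0151] | shift now-axes [-0.0004 -0.0214  0.0152]
```

View pics/c3.png

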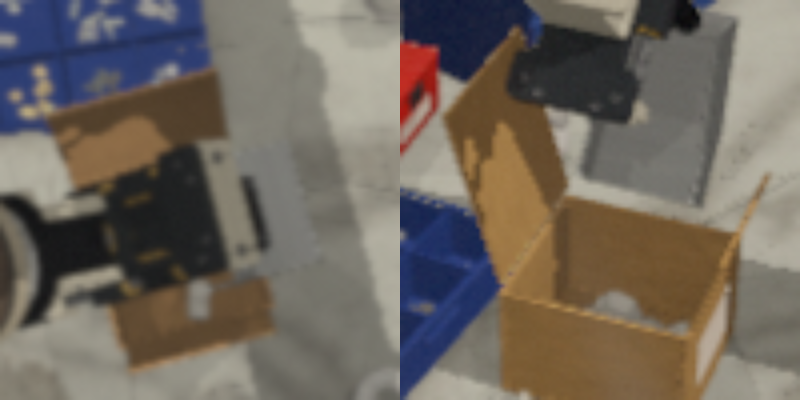

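The wrist force fell from 5.2 to 2.2 N, which matches the weight of five nuts. The picture shows the scoop empty and nuts on the carton floor. I'll rotate it back and check the carton.

```bash
python3 -m creep '[[0,0.0225,-0.0217,0,0,0],[0,0.0225,-0.0217,0,0,0],[0,0.0298,0.0284,0.05,0,0],[0,0.0298,0.0284,0.05,0,0],[0,0.0298,0.0284,0.05,0,0],[0,0.0298,0.0284,0.05,0,0],[0,0.0298,0.0284,0.05,0,0],[0,0.0298,0.0284,0.05,0,0],[0,0.0298,0.0284,0.05,0,0],[0,0.0298,0.0284,0.05,0,0],[0,0.0298,0.0284,0.05,0,0],[0,0.0298,0.0284,0.05,0,0],[0,0.0298,0.0284,0.05,0,0],[0,0.0298,0.0284,0.05,0,0],[0,0.0298,0.0284,0.05,0,0],[0,0,0,0,0,0]]'
python3 - <<'E'
from h import *
plan([.541,-.2125,.12],Rgrip(yaw_c))
plan([.541,-.2125,.12],Rgrip(yaw_s))
E
```

```text
clock: 12.93
position: [0.5546, -0.0011, 0.1868]
ee_rot: [-2.562, -0.308, 0.096]
force: [-0.7, -2.1, -3.8]
width: 0.149
gripper_force: 50.0
pos [ 0.5546 -0.0011  0.1868] F [-0.7 -2.1 -3.8] w 0.149 g 50.0 t 12.93 q [ 0.4   0.57 -0.27  1.67 -0.4   1.18 -0.98]
turn units [-0.0026 -0.0012 -0.0062] deg [-0.3 -0.1 -0.7] | shift after turn [-0.1653  0.5152 -0.1251] | shift now-axes [-0.1583  0.5167 -0.1283]
pos [ 0.5546 -0.0011  0.1868] F [-0.7 -2.1 -3.8] w 0.149 g 50.0 t 12.93 q [ 0.4   0.57 -0.27  1.67 -0.4   1.18 -0.98]
turn units [-0.0022  0.0733  0.1123] deg [-0.3  8.8 13.5] | shift after turn [-0.0128  0.5376 -0.139 ] | shift now-axes [-0.1583  0.5167 -0.1283]
```

```bash
python3 -m creep '[[-0.0113,0.0369,-0.0092,-0.0026,-0.0012,-0.006],[-0.0113,0.0369,-0.0092,0,0,0],[-0.0113,0.0369,-0.0092,0,0,0],[-0.0113,0.0369,-0.0092,0,0,0],[-0.0113,0.0369,-0.0092,0,0,0],[-0.0113,0.0369,-0.0092,0,0,0],[-0.0113,0.0369,-0.0092,0,0,0],[-0.0113,0.0369,-0.0092,0,0,0],[-0.0113,0.0369,-0.0092,0,0,0],[-0.0113,0.0369,-0.0092,0,0,0],[-0.0113,0.0369,-0.0092,0,0,0],[-0.0113,0.0369,-0.0092,0,0,0],[-0.0113,0.0369,-0.0092,0,0,0],[-0.0113,0.0369,-0.0092,0,0,0],[0,0,0,0,0,0],[0,0,0,0,0,0]]'
python3 - <<'E'
from h import *
s=arm.observe();p=s["position"]
plan([p[0],p[1],.080],Rgrip(yaw_c))
T=snap('top','t4');S=snap('scene','s4')
cv2.imwrite('pics/c4.png',np.hstack([cv2.resize(T["frame"][145:245,200:300,::-1],(400,400),interpolation=2),cv2.resize(S["frame"][145:245,200:300,::-1],(400,400),interpolation=2)]))
E
```

```text
clock: 14.27
position: [0.5467, -0.2071, 0.1258]
ee_rot: [-2.568, -0.337, 0.088]
force: [0.8, 1.0, -2.0]
width: 0.153
gripper_force: 50.0
pos [ 0.5467 -0.2071  0.1258] F [ 0.8  1.  -2. ] w 0.153 g 50.0 t 14.27 q [ 0.62  0.73 -0.2   1.5  -0.3   1.3  -0.72]
turn units [ 0.0021 -0.0008  0.004 ] deg [ 0.3 -0.1  0.5] | shift after turn [0.     0.0606 0.097 ] | shift now-axes [-0.0007  0.0602  0.0973]
```

View pics/c4.png

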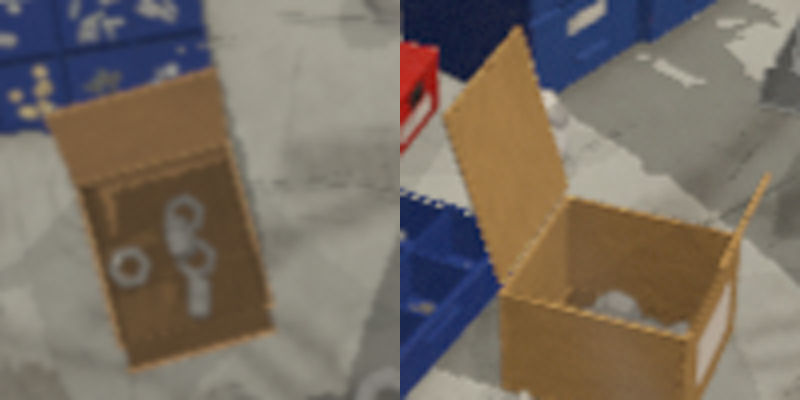

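All five nuts are in the carton: three lying flat at (185,213), (130,265) and (195,255), and two on edge. Next I'll lower the scoop.

```bash
python3 -m creep '[[0,0.01,0.0162,0.002,0,0.004],[0,0.01,0.0162,0,0,0],[0,0.01,0.0162,0,0,0],[0,0.01,0.0162,0,0,0],[0,0.01,0.0162,0,0,0],[0,0.01,0.0162,0,0,0],[0,0.0015,0.0023,0,0,0],[0,0.0015,0.0023,0,0,0],[0,0.0015,0.0023,0,0,0],[0,0,0,0,0,0]]'
python3 - <<'E'
from h import *
s=arm.observe();p=s["position"]
plan([p[0],p[1],.076],Rgrip(yaw_c))
E
```

```text
clock: 15.2
position: [0.5471, -0.2055, 0.0778]
ee_rot: [-2.565, -0.329, 0.091]
force: [-0.0, 0.8, -0.6]
width: 0.152
gripper_force: 50.0
pos [ 0.5471 -0.2055  0.0778] F [-0.   0.8 -0.6] w 0.152 g 50.0 t 15.2 q [ 0.62  0.79 -0.19  1.53 -0.3   1.22 -0.7 ]
turn units [ 0.0001 -0.0006  0.001 ] deg [ 0.  -0.1  0.1] | shift after turn [0.     0.0024 0.0039] | shift now-axes [-0.      0.0024  0.0039]
```

```bash
python3 -m creep '[[0,0.0012,0.0018,0,0,0],[0,0,0,0,0,0]]'
python3 -m creep '[[0,0,0,0,0,0],[0,0,0,0,0,0],[0,0,0,0,0,0],[0,0,0,0,0,0],[0,0,0,0,0,0],[0,0,0,0,0,0],[0,0,0,0,0,0],[0,0,0,0,0,0],[0,0,-0.03,0,0,0],[0,0,-0.06,0,0,0],[0,0,-0.08,0,0,0],[0,0,-0.08,0,0,0],[0,0,-0.08,0,0,0],[0,0,-0.08,0,0,0],[0,0,-0.08,0,0,0],[0,0,-0.08,0,0,0],[0,0,0,0,0,0]]' 0
python3 - <<'E'
from h import *
plan([0,0,0])
T=snap('top','t5');S=snap('scene','s5')
cv2.imwrite('pics/c5.png',np.hstack([cv2.resize(T["frame"][140:240,280:400,::-1],(480,400),interpolation=2),cv2.resize(S["frame"][110:210,260:360,::-1],(320,320),interpolation=2).copy() if 0 else cv2.resize(S["frame"][110:210,260:340,::-1],(320,400),interpolation=2)]))
E
```

```text
clock: 15.37
position: [0.5472, -0.2055, 0.0777]
ee_rot: [-2.565, -0.329, 0.09]
force: [-0.8, -1.0, 5.4]
width: 0.147
gripper_force: 50.0
clock: 16.78
position: [0.5782, -0.3265, 0.275]
ee_rot: [-2.572, -0.327, 0.083]
force: [0.5, 0.1, -0.4]
width: 0.505
gripper_force: 0.0
pos [ 0.5782 -0.3265  0.275 ] F [ 0.5  0.1 -0.4] w 0.505 g 0.0 t 16.78 q [ 0.68  0.77 -0.14  1.04 -0.28  1.74 -0.75]
turn units [0. 0. 0.] deg [0. 0. 0.] | shift after turn [-1.2023 -0.6237  1.1806] | shift now-axes [-1.2023 -0.6237  1.1806]
```

View pics/c5.png

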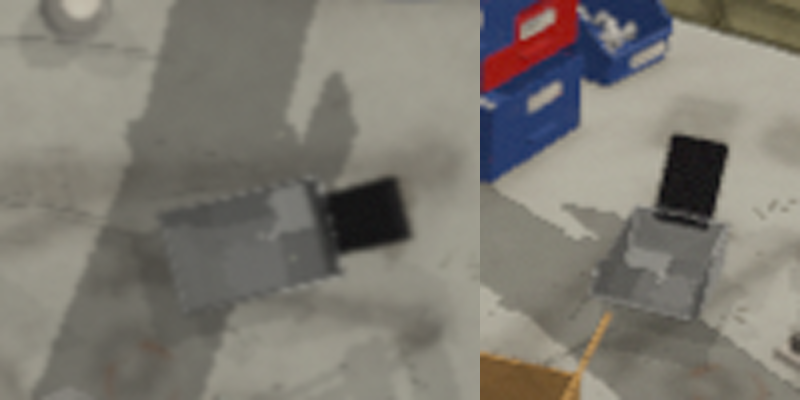

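The scoop stands flat and empty, away from the carton. Next I'll close the gripper, point it straight down aligned with the carton, and go to the near side of the short flap.

```bash
cat >> h.py <<'E'
Rv=Rz(yaw_c)*R.from_matrix(np.diag([1.,-1,-1]))
def loc(x,y,tipz): return C+Rz(yaw_c).apply([x,y,tipz+.019])
def st():
    s=arm.observe();p=Rz(yaw_c).inv().apply(np.array(s["position"])-C);print('local tip',(p-[0,0,.019]).round(4))
E
python3 -m creep '[[0,0,-0.05,-0.0445,0,0],[0,0,-0.05,-0.0445,0,0],[0,0,-0.05,-0.0445,0,0],[0,0,0,-0.0445,0,0],[0,0,0,-0.0445,0,0],[0,0,0,-0.0445,0,0],[0,0,0,0,0,0]]' 1 10
python3 - <<'E'
from h import *
plan(loc(-.112,0,.30),Rv)
E
```

```text
clock: 17.47
position: [0.5841, -0.3433, 0.3237]
ee_rot: [3.112, 0.408, 0.006]
force: [1.5, 0.8, 0.3]
width: 0.044
gripper_force: 0.0
pos [ 0.5841 -0.3433  0.3237] F [1.5 0.8 0.3] w 0.044 g 0.0 t 17.47 q [ 0.49  0.48 -0.06  1.31  0.03  1.35 -0.88]
turn units [ 0.0015 -0.0016  0.0038] deg [ 0.2 -0.2  0.5] | shift after turn [-0.1292 -1.3175  0.0116] | shift now-axes [-0.1188 -1.3186  0.007 ]
```

```bash
python3 -m creep '[[-0.0066,-0.0732,0,0,0,0.0035],[-0.0066,-0.0732,0,0,0,0],[-0.0066,-0.0732,0,0,0,0],[-0.0066,-0.0732,0,0,0,0],[-0.0066,-0.0732,0,0,0,0],[-0.0066,-0.0732,0,0,0,0],[-0.0066,-0.0732,0,0,0,0],[-0.0066,-0.0732,0,0,0,0],[-0.0066,-0.0732,0,0,0,0],[-0.0066,-0.0732,0,0,0,0],[-0.0066,-0.0732,0,0,0,0],[-0.0066,-0.0732,0,0,0,0],[-0.0066,-0.0732,0,0,0,0],[-0.0066,-0.0732,0,0,0,0],[-0.0066,-0.0732,0,0,0,0],[-0.0066,-0.0732,0,0,0,0],[-0.0066,-0.0732,0,0,0,0],[-0.0066,-0.0732,0,0,0,0],[0,0,0,0,0,0],[0,0,0,0,0,0]]'
python3 - <<'E'
from h import *
st();plan(loc(-.112,0,.125),Rv)
E
```

```text
clock: 19.13
position: [0.4076, 0.1521, 0.3221]
ee_rot: [3.117, 0.392, -0.002]
force: [0.2, -1.0, -0.7]
width: 0.01
gripper_force: 0.0
local tip [-0.1071 -0.0032  0.3031]
pos [0.4076 0.1521 0.3221] F [ 0.2 -1.  -0.7] w 0.01 g 0.0 t 19.13 q [-0.1   0.09 -0.4   1.86  0.04  1.21 -1.84]
turn units [-0.0001  0.0005 -0.0015] deg [-0.   0.1 -0.2] | shift after turn [-0.0122 -0.008   0.4453] | shift now-axes [-0.0117 -0.0079  0.4453]
```

```bash
python3 -m creep '[[-0.003,-0.002,0.07,0,0,0],[-0.003,-0.002,0.075,0,0,0],[-0.003,-0.002,0.075,0,0,0],[-0.003,0,0.075,0,0,0],[0,0,0.075,0,0,0],[0,0,0.075,0,0,0],[0,0,0,0,0,0],[0,0,0,0,0,0]]'
python3 -c "from h import *;st()"
python3 -m creep '[[0.0225,0,-0.0044,0,0,0],[0.0225,0,-0.0044,0,0,0],[0.0225,0,-0.0044,0,0,0],[0.0225,0,-0.0044,0,0,0],[0.0195,0,0.0038,0,0,0],[0.0195,0,0.0038,0,0,0],[0.0195,0,0.0038,0,0,0],[0.0158,0,0.0119,0,0,0],[0.0158,0,0.0119,0,0,0],[0.0113,0,0.0163,0,0,0],[0.0113,0,0.0163,0,0,0],[0,0,0,0,0,0]]'
python3 -c "from h import *;st()"
```

```text
clock: 19.8
position: [0.4029, 0.1505, 0.1438]
ee_rot: [3.116, 0.384, -0.004]
force: [-0.4, 0.2, 1.3]
width: 0.007
gripper_force: 0.0
local tip [-0.112  -0.0035  0.1248]
clock: 20.8
position: [0.4827, 0.1717, 0.1233]
ee_rot: [3.117, 0.386, 0.001]
force: [-0.4, -0.4, 0.4]
width: 0.007
gripper_force: 0.0
local tip [-0.0295 -0.003   0.1043]
```

```bash
python3 -m creep '[[0.002,0,0.0125,0,0,0],[0.002,0,0.0125,0,0,0],[0,0,0.0125,0,0,0],[0,0,0,0,0,0],[0,0,0,0,0,0]]'
python3 - <<'E'
from h import *
st();T=snap('top','t6');S=snap('scene','s6')
cv2.imwrite('pics/c6.png',np.hstack([cv2.resize(T["frame"][145:245,200:300,::-1],(400,400),interpolation=2),cv2.resize(S["frame"][145:245,200:300,::-1],(400,400),interpolation=2)]))
E
```

```text
clock: 21.22
position: [0.4835, 0.1719, 0.1095]
ee_rot: [3.117, 0.387, 0.002]
force: [-0.6, -0.1, 0.4]
width: 0.006
gripper_force: 0.0
local tip [-0.0287 -0.003   0.0905]
```

View pics/c6.png

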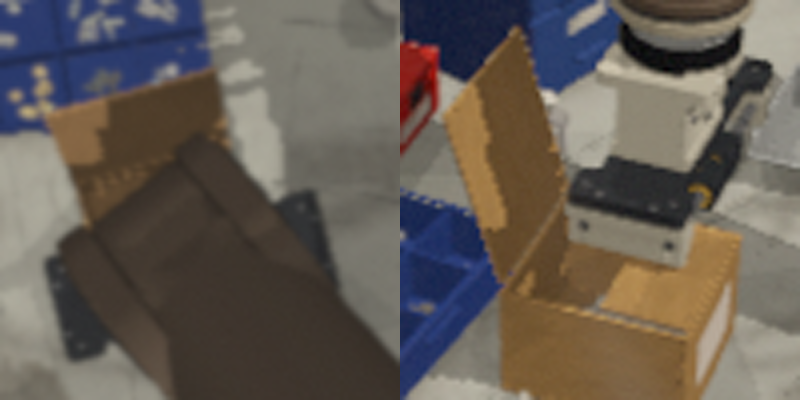

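The near flap is folded down with the cover still up. I'll press a little further to make sure, then rise.

```bash
python3 -m creep '[[0,0,0.004,0,0,0],[0,0,0.004,0,0,0],[0,0,0,0,0,0],[0,0,0,0,0,0]]'
python3 -c "from h import *;st()"
python3 -m creep '[[0,0,-0.04,0,0,0],[0,0,-0.08,0,0,0],[0,0,-0.08,0,0,0],[0,0,-0.08,0,0,0],[0,0,-0.08,0,0,0],[0,0,-0.08,0,0,0],[0,0,-0.06,0,0,0],[0,0,0,0,0,0]]'
python3 - <<'E'
from h import *
st();plan(loc(.135,0,.30),Rv);snap('scene','s7');snap('top','t7')
E
```

```text
clock: 21.65
position: [0.4842, 0.1722, 0.1078]
ee_rot: [3.117, 0.386, 0.005]
force: [-4.0, -1.7, 15.4]
width: 0.004
gripper_force: 7.5
local tip [-0.0279 -0.0029  0.0888]
clock: 22.32
position: [0.4854, 0.1734, 0.3119]
ee_rot: [-3.116, -0.386, -0.016]
force: [0.9, 0.2, -0.0]
width: 0.003
gripper_force: 0.0
local tip [-0.0264 -0.002   0.2929]
pos [0.4854 0.1734 0.3119] F [ 0.9  0.2 -0. ] w 0.003 g 0.0 t 22.32 q [-0.13  0.23 -0.39  1.72  0.1   1.2  -1.87]
turn units [ 0.    -0.005 -0.003] deg [ 0.  -0.6 -0.4] | shift after turn [ 0.4035 -0.005  -0.0177] | shift now-axes [ 0.4036 -0.0076 -0.0135]
```

```bash
python3 -m creep '[[0.06,-0.001,-0.003,0,-0.005,-0.003],[0.07,-0.001,0,0,0,0],[0.07,-0.001,0,0,0,0],[0.07,-0.001,0,0,0,0],[0.07,-0.001,0,0,0,0],[0.064,0,0,0,0,0],[0,0,0,0,0,0],[0,0,0.05,0,0,0],[0,0,0.065,0,0,0],[0,0,0.065,0,0,0],[0,0,0.065,0,0,0],[0,0,0.05,0,0,0],[0,0,0,0,0,0],[0,0,0,0,0,0]]'
python3 - <<'E'
from h import *
st();plan(loc(.135,0,.178),Rv)
E
```

```text
clock: 23.58
position: [0.6373, 0.2136, 0.187]
ee_rot: [3.113, 0.396, -0.019]
force: [-0.1, -0.5, 0.8]
width: 0.004
gripper_force: 0.0
local tip [ 0.1307 -0.0012  0.168 ]
pos [0.6373 0.2136 0.187 ] F [-0.1 -0.5  0.8] w 0.004 g 0.0 t 23.58 q [-0.19  0.59 -0.34  1.48  0.21  1.12 -1.89]
turn units [0.0007 0.0059 0.0001] deg [0.1 0.7 0. ] | shift after turn [ 0.0107 -0.003  -0.0249] | shift now-axes [ 0.0104 -0.003  -0.025 ]
```

```bash
python3 -m creep '[[0,0,-0.012,0,0.0055,0],[0,0,-0.012,0,0,0],[-0.028,0,-0.002,0,0,0],[-0.028,0,-0.002,0,0,0],[-0.028,0,-0.002,0,0,0],[-0.028,0,-0.002,0,0,0],[-0.028,0,-0.002,0,0,0],[-0.0254,0,0.0037,0,0,0],[-0.0254,0,0.0037,0,0,0],[-0.0254,0,0.0037,0,0,0],[-0.0229,0,0.0122,0,0,0],[-0.0229,0,0.0122,0,0,0],[-0.0229,0,0.0122,0,0,0],[0,0,0,0,0,0]]'
python3 - <<'E'
from h import *
st();plan(loc(.017,0,.163),Rv)
E
```

```text
clock: 24.75
position: [0.5275, 0.1856, 0.1843]
ee_rot: [3.116, 0.397, 0.007]
force: [-0.5, -0.7, -0.6]
width: 0.007
gripper_force: 0.0
local tip [ 0.0174 -0.0008  0.1653]
pos [0.5275 0.1856 0.1843] F [-0.5 -0.7 -0.6] w 0.007 g 0.0 t 24.75 q [-0.16  0.42 -0.37  1.79  0.18  0.96 -1.93]
turn units [ 0.0006 -0.0022  0.0002] deg [ 0.1 -0.3  0. ] | shift after turn [-0.001  -0.0019  0.0057] | shift now-axes [-0.001  -0.0019  0.0057]
```

```bash
python3 -m creep '[[-0.0175,0,0.0215,0,0,0],[-0.0175,0,0.0215,0,0,0],[-0.0175,0,0.0215,0,0,0],[-0.0081,0,0.018,0,0,0],[-0.0081,0,0.018,0,0,0],[-0.0081,0,0.018,0,0,0],[-0.0032,0,0.0175,0,0,0],[-0.0032,0,0.0175,0,0,0],[-0.0032,0,0.0175,0,0,0],[0,0,0.004,0,0,0],[0,0,0,0,0,0]]'
python3 - <<'E'
from h import *
st();plan(loc(-.0175,0,.092),Rv)
E
```

```text
clock: 25.67
position: [0.4953, 0.1771, 0.113]
ee_rot: [3.116, 0.396, 0.005]
force: [-2.3, -0.7, 6.6]
width: 0.006
gripper_force: 3.2
local tip [-0.016 -0.001  0.094]
pos [0.4953 0.1771 0.113 ] F [-2.3 -0.7  6.6] w 0.006 g 3.2 t 25.67 q [-0.18  0.46 -0.36  1.94  0.23  0.77 -1.98]
turn units [ 0.0006 -0.0015  0.    ] deg [ 0.1 -0.2  0. ] | shift after turn [-0.0038 -0.0024  0.005 ] | shift now-axes [-0.0038 -0.0024  0.005 ]
```

Contact at 6.6 N with the tip at 94 mm, which is where the flat flap's top should be. A slight press, then rise and look.

```bash
python3 -m creep '[[0,0,0.003,0,0,0],[0,0,0,0,0,0],[0,0,0,0,0,0],[0,0,-0.03,0,0,0],[0,0,-0.08,0,0,0],[0,0,-0.08,0,0,0],[0,0,-0.08,0,0,0],[0,0,-0.08,0,0,0],[0,0,-0.08,0,0,0],[-0.08,0,-0.05,0,0,0],[-0.08,0,0,0,0,0],[-0.08,0,0,0,0,0],[0,0,0,0,0,0],[0,0,0,0,0,0]]'
python3 - <<'E'
from h import *
T=snap('top','t8');S=snap('scene','s8')
cv2.imwrite('pics/c8.png',np.hstack([cv2.resize(T["frame"][130:250,180:380,::-1],(400,240),interpolation=2).repeat(1,0) if 0 else cv2.resize(T["frame"][130:255,200:400,::-1],(480,300),interpolation=2),cv2.resize(S["frame"][120:245,205:338,::-1],(320,300),interpolation=2)]))
E
```

```text
clock: 26.83
position: [0.4006, 0.1525, 0.3035]
ee_rot: [3.115, 0.396, 0.006]
force: [0.6, -0.3, 0.2]
width: 0.003
gripper_force: 0.0
```

View pics/c8.png

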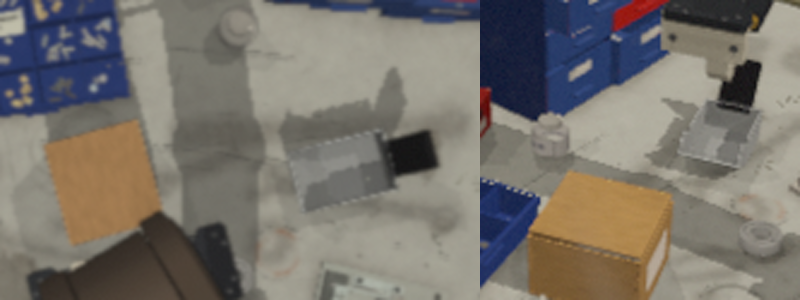

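The carton is closed flat, the scoop stands flat and clear of it, and the pot and bearing are in place. Handing in.

```bash
python3 -c "from cell import arm;print(arm.sign_off())"
```

```text
the job is handed in; nothing more can be done
None
```

The job is handed in at about 27 s of the 72 s allowed, verdict not shown: all five nuts went into the carton, both flaps were pressed flat (near one first), the scoop stands flat and clear of the carton, and the pot and bearing look unmoved (the bottle was outside my last picture).

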